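# Fill the leaning coffee-disc dispenser to its mark

### The arm

A 6-joint arm with a two-finger parallel gripper is mounted at the origin on a cart in front of the work surface, level with it; the furniture and walls round the work are solid. World frame = base frame: x ahead of the robot, y to its left, z up, the work surface at z = 0. Lengths are in m, angles in rad, forces in N, time in s.
With the tool pointing down it reaches from about 0.275 to 0.725 m from the base axis. Payload 15.9 kg.
Tool frame: the origin (TCP) lies midway between the tips of the shut fingers; the grasp point (between the pads) lies 19 mm behind it; z points along the fingers, y is the line along which they close (so a half turn about z gives the same grasp; the last joint's range is limited). The gripper opens to 85 mm and grips with 20 to 120 N. Pads are 22 mm wide; open, the fingers measure 114 mm over their backs; the gripper's body (76 mm by 85 mm) begins 54 mm behind the grasp point. The pads swing forward as they close: fully open they stand 13 mm farther back than shut.
Start: joints at [1.343, 0.213, -0.034, 1.323, 0, 1.571], TCP at [0.113, 0.487, 0.231] pointing down, gripper open.
Joint ranges: [-2.98, 2.98], [-0.74, 1.72], [-1.14, 1.35], [-2.1, 2.04], [-1.57, 1.44], [-3.14, 3.14]. Speed limits (rad/s): [1.89, 1.89, 2.39, 2.57, 3.14, 3.14].

### API

Orientations are given as a unit quaternion [w, x, y, z].
In Python, from workcell import robot gives the robot as it stands.
- The arm moves only by the shell command python3 -m pendant 'ROWS'. ROWS is JSON, a list of rows, each a list of 5 numbers: the shift along the tool's x, y, z in cm, then the turn about the tool's z in rad, then the closure in counts, from 0 (fully open) to 255 (shut). A call has 1 to 8 rows; each row is the pose to reach, as a shift and turn from the pose commanded when the call began, along the tool's axes at that moment; what a row does not reach only later rows make up. A row lasts 1/10 s, in which the tool goes at most 50 mm and 8.59 degrees, less where a joint would pass 70% of its speed; a pose out of reach is approached as far as the arm can. A call with a gripper value outside its range is refused whole. The fingers move at their own pace and stop on an object; the grip force is fixed at half the most. Time passes only in rows, so rows that repeat a pose let the fingers close. It gives the time, the measured TCP pose, the force, the opening and the grip force at its end, in the units of the state.
- robot.get_state(): the state, without advancing time (a new reading comes with each control period).
- robot.snapshot(name): name is "side" or "top"; returns a dict with "color" (480x640x3 uint8, blue, green, red), "z_map" (480x640 float32, m along the optical axis (not along the pixel's ray), 0 where there is no reading), "fx", "fy", "cx", "cy" (pixels), "world_from_camera" (4x4, takes a point from camera to world coordinates). Camera axes: x right, y down, z forward; pixel columns grow to the right and rows downward; lengths in m; the calibration is good to about 2 mm. A picture is of the moment at which its call begins.
- robot.finish_job(): hands the job in; it is judged then, once.
Trained networks look in the newest picture that a camera, given by its name, has taken for a name from the list of things; names that differ only in an ending like _2 or _b are one class to them, and where a whole thing is asked for, a point or a joint stands for the part that bears it (a point fixed in the world has none). Each returns a list of dicts, best first, with "conf" (0 to 1); they miss things now and then, are a little off and sometimes report something else, mostly with a low value. They report only what shows in the picture. A call takes as long as a camera call. They do not tell look-alikes from the thing itself.
- robot.look_for(thing, camera): "centre" ([column, row] in pixels, amid what is visible of it).
- robot.masks_of(thing, camera): "mask" (480x640 bool, what is visible of it) and "centre" ([column, row] in pixels, amid what is visible of it).
- robot.mark_of(thing, camera): "centre" ([column, row] in pixels: a listed point, or the origin of a listed thing).
The state is a dict: "time_s": time; "q": joint angles; "qvel": joint speeds; "tau": joint torques, N m; "eef_pos": TCP position; "tool_rot": TCP orientation; "wrist_force": force on the tool from outside, world axes, zero at the start; "moment": the same for the moment, N m; "opening": opening from 0.0 (shut) to 1.0 (fully open); "gripper_force": force on a finger pad.
Only numpy, scipy, OpenCV 4.12 (cv2) and the standard library are available. Lean on these libraries where they do the work, as an engineer would, in place of code of your own. Each camera call takes 0.05 s, during which the arm holds its last target. There are 200 camera calls.

### The job

Load coffee discs from the worktop into the leaning tube of the dispenser, one flat on another, stopping as soon as the top of the stack reaches or passes the upper edge of the red mark clip. Leave the clip where it is set, leave the spare discs lying on the worktop, and do not disturb the jar, mug and snack packets.

Things in the scene. Friction and masses are not known exactly. Their poses are not given: they have to be found in the camera images.
- tube: White dispenser tube, leaning 30 degrees from vertical to its front, roughly toward the robot. Origin: centre of its inner floor, 42 mm above the worktop. z runs up the tube's axis to the open mouth, -x to the front shell, +x to the rear shell, y level across. Bore 68 mm; 66 mm from floor to rim, the last 6 mm flared. The wall is two curved shells 3 mm thick, front and rear.
- tube_mouth (a point): Centre of the tube's mouth, 66 mm above its floor on the axis; axes as the tube's. On the tube's +y and -y sides slots 43 mm wide (in x) part the shells over the full length, and the floor is only 42 mm wide in y: fingers that hold a disc across y can go down in the slots with it to the floor.
- dispenser: Grey stand of the tube, fixed to the worktop: base plate 150 x 90 x 8 mm and a block behind and under the tube. Origin on the worktop, under the centre of the tube's floor; z up, -x to its front. Turned up to 0.4 rad either way. Nothing but the low base plate is beside the tube's slots.
- mark_line (a point): Fill mark: upper edge of the red clip, a red band 5 mm tall with a thumb tab round the outside of the tube's front shell. The point is on the tube's axis at that edge's height; its z in the tube's frame, 24 to 50 mm, is its height above the floor. Three thin black lines on the front shell are 18, 36 and 54 mm above the floor.
- mark_clip (a joint): Position of the red clip along the tube: 0 to 0.026 m, growing toward the mouth. The mark's height above the floor is 0.024 m plus this value. It moves stiffly (about 4 N) and stays where it is set.
- disc_a: A loose hard-shell coffee disc: orange plastic, dark line round the rim, copper foil top; a rigid cylinder 60 mm in diameter, 18 mm thick, 50 g nominal. Four alike lie flat on the worktop, foil up. Origin at the disc's centre, 9 mm above the worktop; z is the disc's axis.
- disc_b: A loose hard-shell coffee disc: orange plastic, dark line round the rim, copper foil top; a rigid cylinder 60 mm in diameter, 18 mm thick, 50 g nominal. Four alike lie flat on the worktop, foil up. Origin at the disc's centre, 9 mm above the worktop; z is the disc's axis.
- disc_c: A loose hard-shell coffee disc: orange plastic, dark line round the rim, copper foil top; a rigid cylinder 60 mm in diameter, 18 mm thick, 50 g nominal. Four alike lie flat on the worktop, foil up. Origin at the disc's centre, 9 mm above the worktop; z is the disc's axis.
- disc_d: A loose hard-shell coffee disc: orange plastic, dark line round the rim, copper foil top; a rigid cylinder 60 mm in diameter, 18 mm thick, 50 g nominal. Four alike lie flat on the worktop, foil up. Origin at the disc's centre, 9 mm above the worktop; z is the disc's axis.
- seat_1 (a point): Where the centre of the first (lowest) disc of the stack comes to lie: on the tube's axis, 9 mm above its floor; axes as the tube's. A disc there may rest against the front shell, up to 4 mm off the axis.
- seat_2 (a point): Where the centre of the second disc of the stack comes to lie: on the tube's axis, 27 mm above its floor; axes as the tube's. A disc there may rest against the front shell, up to 4 mm off the axis.
- seat_3 (a point): Where the centre of the third disc of the stack comes to lie: on the tube's axis, 45 mm above its floor; axes as the tube's. A disc there may rest against the front shell, up to 4 mm off the axis.
- honey_jar: Jar of honey, green lid, 52 mm wide, 98 mm tall; a bystander, not part of the job. Origin at the centre of its underside, z up.
- mug: Tall pale green mug, 86 mm wide (129 mm with its handle), 128 mm tall; a bystander, not part of the job. Origin at the centre of its underside, z up.
- pack_gold: Gold snack packet 40 x 75 x 16 mm, flat on the worktop; a bystander, not part of the job. Origin at the centre of its underside, z up.
- pack_blue: Blue snack packet 38 x 87 x 14 mm, flat on the worktop; a bystander, not part of the job. Origin at the centre of its underside, z up.
- pack_white: White snack packet 42 x 87 x 12 mm, flat on the worktop; a bystander, not part of the job. Origin at the centre of its underside, z up.
- pack_cream: Cream snack packet 46 x 93 x 17 mm, flat on the worktop; a bystander, not part of the job. Origin at the centre of its underside, z up.
Things that resemble listed ones, but are neither listed nor needed, are in the scene too. Leave any blue look-alike of the disc_b alone.

How it is judged:
On the way, in this order (a step that is already met when the one before it is completed fails the run):
1. a disc lies flat on the floor of the tube (distance between any of disc_a, disc_b, disc_c, disc_d and seat_1 below 0.008 m), for 0.2 s.
2. a second disc lies flat on the first, in the tube (distance between any of disc_a, disc_b, disc_c, disc_d and seat_1 below 0.008 m and distance between any of disc_a, disc_b, disc_c, disc_d and seat_2 below 0.008 m), for 0.2 s.
At the end, for the whole second after the job is handed in: Two discs (mark up to 40 mm above the tube floor) or three (mark above 32 mm) lie stacked in the tube from its floor, each with its centre within 8 mm of its seat. The other discs lie on the worktop (centre below 33 mm). All discs are at rest (all of step 2 and ((z of mark_line in the frame of tube below 0.04 m and not (distance between any of disc_a, disc_b, disc_c, disc_d and seat_3 below 0.008 m)) or (z of mark_line in the frame of tube above 0.032 m and distance between any of disc_a, disc_b, disc_c, disc_d and seat_3 below 0.008 m)) and (height (world z) of disc_a below 0.033 m or distance between disc_a and seat_1 below 0.008 m or distance between disc_a and seat_2 below 0.008 m or distance between disc_a and seat_3 below 0.008 m) and (height (world z) of disc_b below 0.033 m or distance between disc_b and seat_1 below 0.008 m or distance between disc_b and seat_2 below 0.008 m or distance between disc_b and seat_3 below 0.008 m) and (height (world z) of disc_c below 0.033 m or distance between disc_c and seat_1 below 0.008 m or distance between disc_c and seat_2 below 0.008 m or distance between disc_c and seat_3 below 0.008 m) and (height (world z) of disc_d below 0.033 m or distance between disc_d and seat_1 below 0.008 m or distance between disc_d and seat_2 below 0.008 m or distance between disc_d and seat_3 below 0.008 m) and linear speed of each of disc_a, disc_b, disc_c, disc_d below 0.02 m/s); the robot touches nothing.
It fails at once if the red clip is shifted by more than 5 mm (distance of mark_line from where it was at the start of the episode above 0.005 m).
It fails at once if the jar, the mug or a snack packet is moved by more than 30 mm (distance of any of honey_jar, mug, pack_gold, pack_blue, pack_white, pack_cream from where it was at the start of the episode above 0.03 m).
It also fails if it takes over 72 s, if anything falls off the work surface, if the arm or the gripper's body presses on something with over 40 N, if the wrist force passes 120 N, or if a joint passes its speed limit or range.

## Working session

There is one attempt and no reset: what is moved stays moved. The work goes in short steps, Python scripts to look and compute and a shell command to move; the robot and the scene stay as the last step left them, time stands still between calls to the robot, and variables do not carry over. Pictures are saved under pics/ and viewed, at most 10 in all, crops included, and the job is handed in when it is done.

```bash
ls; mkdir -p pics; cat > h.py <<'E'
import numpy as np,cv2
from workcell import robot
def snap(n,f=None):
    s=robot.snapshot(n)
    if f: cv2.imwrite('pics/'+f,s['color'])
    return s
def w(s,u,v,z=None):
    """world point of pixel: from z_map, or on the plane world z"""
    T=s['world_from_camera'];r=np.array([(u-s['cx'])/s['fx'],(v-s['cy'])/s['fy'],1])
    if z is None:
        d=np.median([a for a in s['z_map'][int(v)-1:int(v)+2,int(u)-1:int(u)+2].ravel() if a>0] or [0])
    else: d=(z-T[2,3])/(T[:3,:3]@r)[2]
    return T[:3,:3]@(r*d)+T[:3,3]
def px(s,p):
    T=np.linalg.inv(s['world_from_camera']);c=T[:3,:3]@p+T[:3,3]
    return c[0]/c[2]*s['fx']+s['cx'],c[1]/c[2]*s['fy']+s['cy']
E
python3 - <<'E'
from h import *
np.set_printoptions(precision=4,suppress=True)
for n in('top','side'):
    s=snap(n,n+'0.png');print(n,s['fx'],s['world_from_camera'])
    for t in('disc_a','honey_jar','mug','pack_gold','tube'):
        for d in robot.look_for(t,n): print(t,d['conf'],np.round(d['centre']),w(s,*d['centre']))
    for t in('tube','tube_mouth','dispenser','mark_line','seat_1'):
        for d in robot.mark_of(t,n): print('mark',t,d['conf'],np.round(d['centre'],1),w(s,*d['centre']))
print(robot.get_state())
E
```

```text
pics
top 527.0660996190235 [[-0.0117 -0.9809  0.1943  0.2967]
 [-0.9999  0.0134  0.0076  0.0408]
 [-0.0101 -0.1942 -0.9809  1.4092]
 [ 0.      0.      0.      1.    ]]
disc_a 0.76 [148. 324.] [0.3477 0.4992 0.017 ]
disc_a 0.73 [199. 323.] [0.3479 0.3658 0.0171]
disc_a 0.69 [423. 272.] [ 0.4728 -0.2253  0.0172]
disc_a 0.68 [193. 283.] [0.4519 0.3838 0.0191]
disc_a 0.6 [151. 278.] [0.4661 0.4983 0.0177]
disc_a 0.56 [481. 281.] [ 0.4474 -0.3765  0.0177]
disc_a 0.55 [253. 285.] [0.4457 0.2254 0.0186]
honey_jar 0.55 [299. 187.] [0.688  0.0984 0.0986]
honey_jar 0.55 [419. 272.] [ 0.4752 -0.2155  0.0162]
honey_jar 0.45 [322. 251.] [0.5289 0.043  0.0438]
mug 0.86 [468. 176.] [ 0.7388 -0.3612  0.0148]
mug 0.16 [256. 218.] [0.6277 0.2207 0.0161]
pack_gold 0.91 [482. 210.] [ 0.6409 -0.3946  0.0135]
tube 0.83 [324. 258.] [0.5113 0.0372 0.0333]
mark tube 0.8 [320.5 253.6] [0.5232 0.046  0.0409]
mark tube 0.3 [484.2 208.4] [ 0.6464 -0.4007  0.0133]
mark tube_mouth 0.81 [327. 263.] [0.5004 0.0292 0.0254]
mark tube_mouth 0.24 [324.9 256.8] [0.5158 0.0345 0.033 ]
mark dispenser 0.85 [324.  251.9] [0.
[... 1264 characters left out ...]
 mark_line 0.59 [311.8 243.7] [ 0.5408  0.1115 -0.0032]
mark seat_1 0.86 [317. 249.] [0.5299 0.0504 0.0443]
mark seat_1 0.61 [313.9 247. ] [0.5397 0.0935 0.0014]
mark seat_1 0.61 [309.9 243.7] [ 0.5355  0.1136 -0.0031]
{'time_s': 1.1, 'q': array([ 1.343 ,  0.2129, -0.0344,  1.3235,  0.    ,  1.5708]), 'qvel': array([ 0.0002,  0.0006,  0.    ,  0.0003,  0.0011, -0.001 ]), 'tau': array([ -0.0034, -68.5966,  48.7323,   0.0012,  -0.0001,  -0.    ]), 'eef_pos': array([0.1129, 0.4871, 0.2313]), 'tool_rot': array([-0.    ,  0.1136,  0.9935,  0.    ]), 'wrist_force': array([-0.6085,  0.6164, -0.5422]), 'moment': array([ 0.0006,  0.0119, -0.0243]), 'gripper_force': 0.0, 'opening': 1.0004593937676651}
```

```bash
python3 - <<'E'
import cv2
a=cv2.imread('pics/top0.png');b=cv2.imread('pics/side0.png')
cv2.imwrite('pics/t1.png',a)
cv2.imwrite('pics/s1.png',cv2.resize(b[200:310,245:392],None,fx=5.4,fy=5.4,interpolation=cv2.INTER_CUBIC))
E
```

```text
(no output)
```

View pics/t1.png

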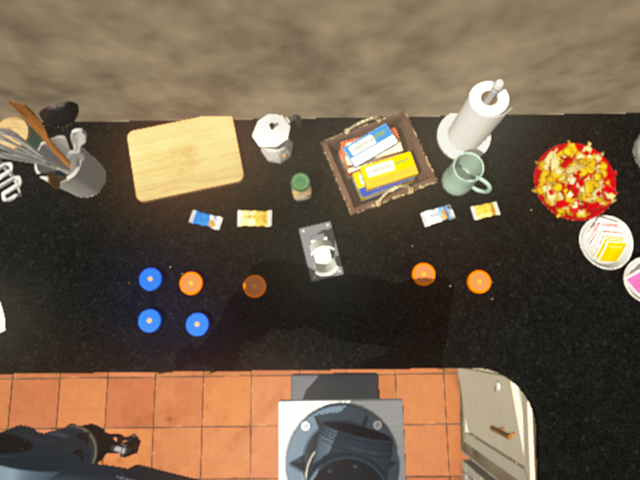

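View pics/s1.png

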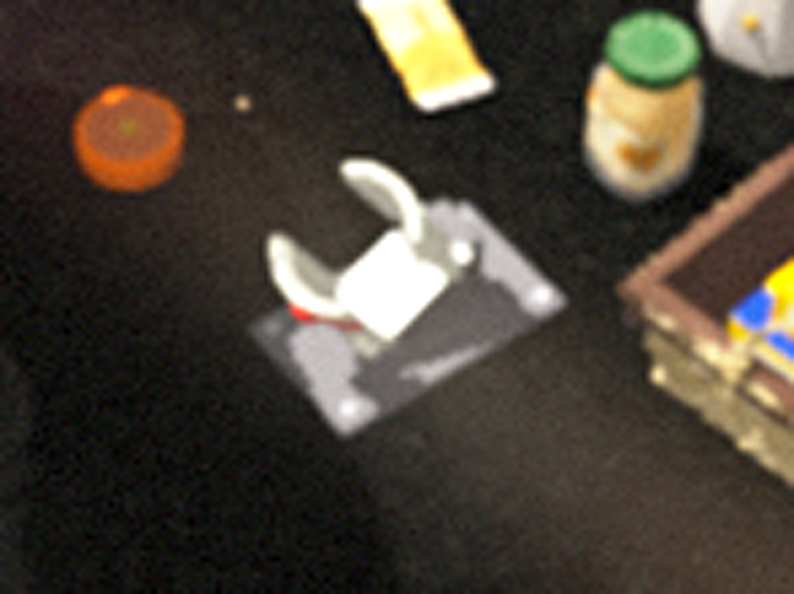

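The top view shows four orange discs, at (190,283), (254,286), (423,273) and (479,281), and three blue look-alikes at left. The side crop shows the leaning tube with its front shell at left, a bit of the red clip under it, and the white floor in the middle. Next I fit the tube pose and the mark height.

```bash
cat > fit.py <<'E'
from h import *
np.set_printoptions(precision=4,suppress=True)
S={n:snap(n) for n in('top','side')}
vv,uu=np.mgrid[0:480,0:640]
for n,s in S.items():
    T=s['world_from_camera'];z=s['z_map']
    P=np.dstack([(uu-s['cx'])/s['fx']*z,(vv-s['cy'])/s['fy']*z,z])@T[:3,:3].T+T[:3,3]
    m=(z>0)&(abs(P[...,0]-.53)<.11)&(abs(P[...,1]-.04)<.085)&(P[...,2]>.004)&(P[...,2]<.15)
    c=s['color'].astype(int)
    # base plate footprint
    q=P[m&(P[...,2]<.014)]
    r=cv2.minAreaRect((P[m][:,:2]*1000).astype(np.float32));print(n,'all rect',r)
    print(n,'plate rect',cv2.minAreaRect((q[:,:2]*1000).astype(np.float32)),len(q))
    white=m&(c.min(2)>190);f=P[white&(P[...,2]<.065)]
    if len(f)>20:
        co=np.linalg.lstsq(np.c_[f[:,:2]-f[:,:2].mean(0),np.ones(len(f))],f[:,2],rcond=None)[0]
        print('floor',f.mean(0),'slope',co,'dir',np.arctan2(co[1],co[0]),len(f))
    red=m&(c[...,2]>c[...,1]+50)&(c[...,2]>c[...,0]+50)
    for v,u in np.argwhere(red): print('red',u,v,c[v,u],P[v,u])
    hi=P[m&(P[...,2]>.075)];print('high',hi.min(0),hi.max(0),hi[hi[:,2].argmax()])
    for t in('mark_clip','mark_line','tube'):
        for d in robot.masks_of(t,n)[:2]: print(t,d['conf'],np.round(d['centre'],1),d['mask'].sum())
E
python3 fit.py
```

```text
top all rect ((529.5526123046875, 39.152339935302734), (168.07211303710938, 218.20797729492188), 89.97603607177734)
top plate rect ((529.0469970703125, 40.10651397705078), (216.98370361328125, 168.0731658935547), 0.6291794776916504) 1109
floor [0.5229 0.0401 0.0359] slope [-0.013   0.0305  0.0359] dir 1.973456455403057 311
high [ 0.461  -0.0449  0.075 ] [0.6386 0.07   0.122 ] [0.5263 0.0343 0.122 ]
mark_clip 0.29 [252.7 288.2] 405
tube 0.74 [434.6 212.5] 426
tube 0.61 [323.3 259.1] 692
side all rect ((530.029052734375, 40.229469299316406), (169.58242797851562, 218.541748046875), 89.8289794921875)
side plate rect ((529.8168334960938, 40.6602897644043), (169.69515991210938, 218.32188415527344), 89.48196411132812) 800
floor [0.5329 0.0398 0.0325] slope [-0.0231  0.0736  0.0325] dir 1.8748614098244558 375
red 365 251 [ 97 124 176] [ 0.6353 -0.038   0.0826]
red 363 252 [ 94 123 175] [ 0.6283 -0.0393  0.0831]
red 298 256 [ 89  98 156] [0.4814 0.0768 0.0064]
red 299 256 [150 172 255] [0.4672 0.0337 0.0621]
red 298 257 [ 78  82 141] [0.4804 0.0746 0.0047]
red 299 257 [ 84  92 255] [0.4665 0.
[... 178 characters left out ...]
70 240] [0.4725 0.0321 0.0524]
red 302 258 [ 85  98 208] [0.4729 0.0259 0.0592]
red 303 258 [124 143 203] [0.4746 0.0225 0.0623]
red 300 259 [ 85  91 144] [0.4822 0.0636 0.007 ]
red 301 259 [ 91  94 179] [0.4685 0.0224 0.061 ]
red 302 259 [ 91  96 178] [0.4724 0.0246 0.0565]
red 303 259 [110 113 174] [0.4745 0.0224 0.0581]
red 304 259 [130 132 184] [0.4753 0.0171 0.0637]
red 307 260 [119 119 170] [0.482  0.0118 0.0619]
red 308 260 [ 91 101 156] [0.4853 0.0125 0.0595]
red 309 260 [ 89 101 158] [0.4862 0.0076 0.0647]
red 310 260 [ 90 107 165] [0.4877 0.0041 0.068 ]
high [ 0.4604 -0.0447  0.075 ] [0.6391 0.07   0.1201] [0.524  0.0464 0.1201]
tube 0.76 [313. 249.] 528
tube 0.33 [435.4 375.7] 406
```

```bash
cat > fit2.py <<'E'
from h import *
from scipy.optimize import minimize
np.set_printoptions(precision=4,suppress=True)
def tubeR(yaw):
    c,s=np.cos(yaw),np.sin(yaw);a=np.pi/6
    return np.array([[c,-s,0],[s,c,0],[0,0,1]])@np.array([[np.cos(a),0,-np.sin(a)],[0,1,0],[np.sin(a),0,np.cos(a)]])
ph=np.linspace(-1,1,25)*np.arccos(21.5/34)
def tubep(pts,p): return np.array(pts)@tubeR(p[2]).T+[p[0],p[1],.042]
def shell(sg,r,zz): return [(sg*r*np.cos(f),r*np.sin(f),z) for f in ph for z in zz]
def quads(p):
    out=[]
    for sg in(1,-1):
        for r in(.034,.037):
            a=np.array(shell(sg,r,(0,.066))).reshape(25,2,3)
            for i in range(24): out.append(tubep([a[i,0],a[i,1],a[i+1,1],a[i+1,0]],p))
    out.append(tubep([(-.034,-.021,0),(.034,-.021,0),(.034,.021,0),(-.034,.021,0)],p))
    c,s=np.cos(p[2]),np.sin(p[2])
    for h in(0,.008):
        out.append(np.array([[p[0]+c*(a+p[3])-s*b,p[1]+s*(a+p[3])+c*b,h] for a,b in((-.075,-.045),(.075,-.045),(.075,.045),(-.075,.045))]))
    return out
def render(s,p,k=4):
    m=np.zeros((480*k//4,640*k//4),np.uint8);x0,y0=270,205;m=np.zeros((90*k,90*k),np.uint8)
    for q in quads(p):
        uv=np.array([px(s,w_) for w_ in q]);cv2.fillConvexPoly(m,np.round(((uv-[x0,y0])+.5)*k*16).astype(np.int32),1,shift=4)
    return cv2.resize(m.astype(np.float32),(90,90),interpolation=cv2.INTER_AREA)
if __name__=='__main__':
    S={n:snap(n) for n in('top','side')};M={}
    for n,s in S.items():
        g=s['color'][205:295,270:360].max(2)
        m=(g>55).astype(np.uint8);_,l,st,_=cv2.connectedComponentsWithStats(m)
        k=l[45:60,48:56];k=np.bincount(k[k>0]).argmax();M[n]=(l==k).astype(np.float32);print(n,M[n].sum())
    f=lambda p:sum(np.abs(render(S[n],p)-M[n]).sum() for n in S)
    best=None
    for y0 in(.1,.2):
        r=minimize(f,[.525,.04,y0,0.02],method='Nelder-Mead',options=dict(initial_simplex=np.array([[.525,.04,y0,.02],[.535,.04,y0,.02],[.525,.05,y0,.02],[.525,.04,y0+.1,.02],[.525,.04,y0,.0]]),xatol=1e-4,fatol=.5))
        print(r.x,r.fun)
        if best is None or r.fun<best.fun: best=r
    p=best.x;np.save('pose.npy',p)
    ims=[]
    for n,s in S.items():
        im=cv2.resize(s['color'][205:295,270:360],None,fx=4.4,fy=4.4,interpolation=cv2.INTER_CUBIC)
        def ln(P,col):
            uv=np.array([px(s,a) for a in P]);cv2.polylines(im,[np.round((uv-[270,205]+.5)*4.4*16).astype(np.int32)],False,col,1,shift=4)
        for sg in(1,-1):
            for r in(.034,.037): ln(tubep(shell(sg,r,(.066,)),p),(0,255,0))
        for z,c in((.024,(255,0,0)),(.036,(255,255,0)),(.050,(255,0,255))): ln(tubep(shell(-1,.0375,(z,)),p),c)
        for q in quads(p)[-1:]+quads(p)[-3:-2]: ln(list(q)+[q[0]],(0,165,255))
        ims.append(im)
    cv2.imwrite('pics/ov1.png',np.hstack(ims))
E
python3 fit2.py
```

```text
top 4338.0
side 3298.0
[0.52   0.0413 0.2068 0.0197] 4301.8125
[0.5231 0.0418 0.2253 0.0167] 4294.375
```

View pics/ov1.png

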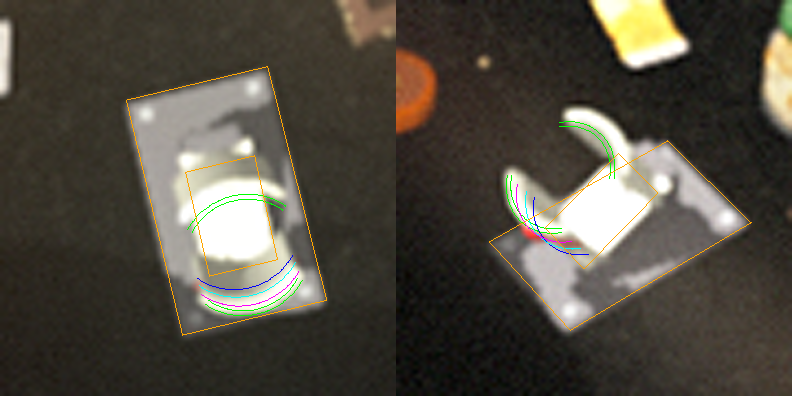

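```bash
python3 - <<'E'
t=open('fit2.py').read()
t=t.replace("max(2)\n        m=(g>55)","min(2)\n        m=(g>80)").replace("for sg in(1,-1):\n        for r in(.034,.037):\n            a=np.array(shell(sg,r,(0,.066)))","for sg in(1,-1):\n        for r,b in((.034,.034),(.037,.037),(.037,.041)):\n            a=np.array(shell(sg,r,(0,.060))).reshape(25,2,3)\n            if b>.04: a=np.stack([np.array(shell(sg,.037,(.060,))),np.array(shell(sg,b,(.066,)))],1)\n            a=a")
t=t.replace("for r in(.034,.037): ln","for r in(.037,.041): ln").replace("ov1","ov2").replace("M[n]=(l==k)","M[n]=cv2.morphologyEx(cv2.morphologyEx((l==k).astype(np.uint8),3,np.ones((7,7))),2,np.ones((3,3)))").replace("[.525,.04,y0,.0]","[.525,.04,y0,.01]")
open('fit2.py','w').write(t)
E
python3 fit2.py
```

```text
top 1806.0
side 1554.0
[0.5279 0.0454 0.2317 0.0104] 241.3125
[0.5245 0.0447 0.2145 0.0143] 262.8125
```

View pics/ov2.png

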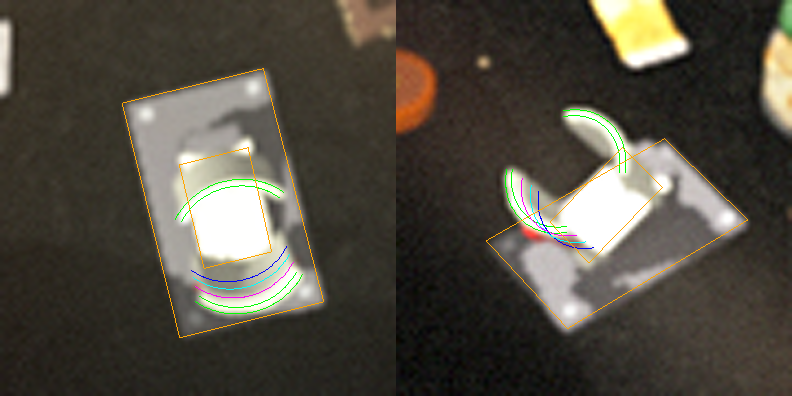

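```bash
cat > mark.py <<'E'
from fit2 import *
p=[.528,.0435,.23,0]
s=snap('side');R=tubeR(p[2]);o=np.array([p[0],p[1],.042]);T=s['world_from_camera']
def hit(u,v,r):
    d=R.T@T[:3,:3]@np.array([(u-s['cx'])/s['fx'],(v-s['cy'])/s['fy'],1]);c=R.T@(T[:3,3]-o)
    a=d[:2]@d[:2];b=c[:2]@d[:2];e=c[:2]@c[:2]-r*r;D=b*b-a*e
    if D<0: return np.full(3,np.nan)
    t=(-b-np.sqrt(D))/a;return (c+t*d)*1000
for v in range(248,266):
    for u in range(294,318):
        c=s['color'][v,u].astype(int)
        if c[2]>max(c[0],c[1])+35: print(u,v,c,hit(u,v,.037),hit(u,v,.039))
for P in((-.0215,-.0301,.024),(-.0215,-.0301,.036),(-.0215,-.0301,.05),(-.0215,-.0301,.060),(-.0215,-.0301,0)): print(P,px(s,tubep([P],p)[0]))
k=s['color'][242:272,285:325];cv2.imwrite('pics/m1.png',cv2.resize(k,None,fx=18,fy=18,interpolation=cv2.INTER_NEAREST))
E
python3 mark.py
```

```text
298 256 [ 92  97 155] [nan nan nan] [nan nan nan]
299 256 [149 175 255] [nan nan nan] [nan nan nan]
298 257 [ 82  86 142] [nan nan nan] [nan nan nan]
299 257 [ 73  79 253] [nan nan nan] [nan nan nan]
300 257 [ 96 115 255] [nan nan nan] [nan nan nan]
301 257 [146 171 255] [nan nan nan] [nan nan nan]
299 258 [ 75  75 174] [nan nan nan] [nan nan nan]
300 258 [ 58  72 247] [nan nan nan] [nan nan nan]
301 258 [ 54  63 240] [nan nan nan] [nan nan nan]
302 258 [ 85 100 206] [nan nan nan] [nan nan nan]
303 258 [124 145 206] [nan nan nan] [nan nan nan]
304 258 [158 183 224] [nan nan nan] [-36.6702 -13.2775  50.5652]
300 259 [ 87  93 144] [nan nan nan] [nan nan nan]
301 259 [ 87  93 175] [nan nan nan] [nan nan nan]
302 259 [ 93  96 180] [nan nan nan] [nan nan nan]
303 259 [107 108 175] [nan nan nan] [nan nan nan]
304 259 [124 129 178] [nan nan nan] [nan nan nan]
305 259 [125 134 182] [nan nan nan] [-37.6196 -10.2844  37.7451]
306 259 [118 131 180] [-36.4605  -6.2951  26.9659] [-34.9428 -17.3206  45.8037]
307 259 [113 124 171] [-33.4458 -15.8234  39.2941] [-32.7141 -21.2318  48.5645]
308 259 [1
[... 277 characters left out ...]
20.1804  38.9681]
309 260 [ 92 107 162] [-31.8445 -18.8396  32.6644] [-31.2427 -23.3429  40.4577]
310 260 [ 89 105 165] [-29.7026 -22.0626  34.2502] [-29.2062 -25.8457  40.8183]
311 260 [ 98 111 161] [-27.6595 -24.5754  34.6162] [-27.2286 -27.9214  40.4444]
(-0.0215, -0.0301, 0.024) (np.float64(315.2259302124649), np.float64(260.82848370750276))
(-0.0215, -0.0301, 0.036) (np.float64(313.54340031765264), np.float64(259.50472175544945))
(-0.0215, -0.0301, 0.05) (np.float64(311.5493425127742), np.float64(257.93585937717506))
(-0.0215, -0.0301, 0.06) (np.float64(310.104053114112), np.float64(256.79875083511945))
(-0.0215, -0.0301, 0) (np.float64(318.51933888420024), np.float64(263.419634750731))
```

View pics/m1.png

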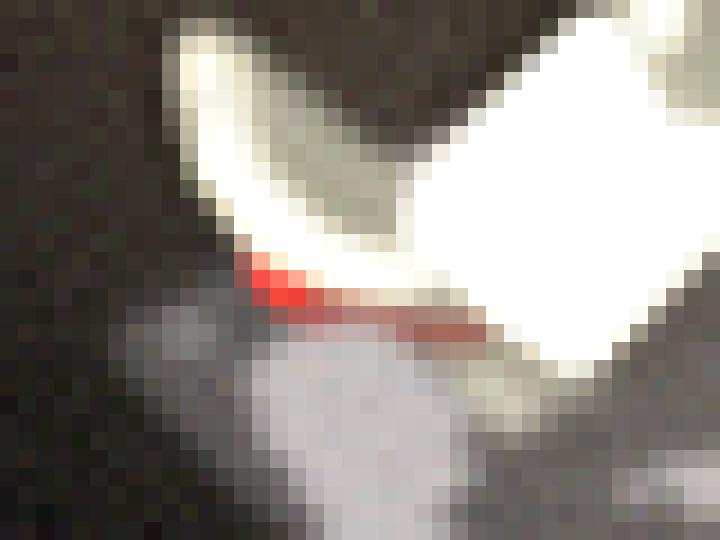

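The crop shows the front shell's rim, with the red clip just under it: the tab at about (300,258), the band out to (312,260). I'll render the clip at several heights, letting the picture shift, to see which height matches.

```bash
cat > rend.py <<'E'
from fit2 import *
s=snap('side');p=[.528,.0435,.23,0];K=6;x0,y0,W,H=290,240,30,28
T=np.linalg.inv(s['world_from_camera'])
def splat(cl):
    zb=np.full((H*K,W*K),9.);lab=np.zeros((H*K,W*K),int)
    for l,P in cl:
        c=tubep(P,p)@T[:3,:3].T+T[:3,3]
        u=((c[:,0]/c[:,2]*s['fx']+s['cx']-x0+.5)*K).astype(int);v=((c[:,1]/c[:,2]*s['fy']+s['cy']-y0+.5)*K).astype(int)
        ok=(u>=0)&(v>=0)&(u<W*K)&(v<H*K);u,v,z=u[ok],v[ok],c[ok,2]
        o=np.argsort(-z);u,v,z=u[o],v[o],z[o]
        t=np.full_like(zb,9.);t[v,u]=z;b=t<zb;zb[b]=t[b];lab[b]=l
    return lab
def cyl(r0,r1,z0,z1,a,n=260,k=110):
    f,t=np.meshgrid(np.linspace(-a,a,n),np.linspace(0,1,k));r=r0+(r1-r0)*t
    return np.dstack([-r*np.cos(f),r*np.sin(f),z0+(z1-z0)*t]).reshape(-1,3)
A=.886
img=s['color'].astype(float)[y0:y0+H,x0:x0+W]
red=np.clip((img[...,2]-img[...,:2].mean(2)-15)/90,0,1)
white=np.clip((img.min(2)-150)/90,0,1)
for flare in(.002,.004):
  sh=[(1,np.vstack([cyl(.037,.037,0,.06,A),cyl(.034,.034,0,.06,A),cyl(.037,.037+flare,.06,.066,A),cyl(.034,.034+flare,.06,.066,A),cyl(.034+flare,.037+flare,.066,.066,A)]))]
  for th in(.002,.003):
    for m in np.arange(.024,.051,.004):
      best=(1e9,)
      L=splat(sh+[(2,np.vstack([cyl(.037+th,.037+th,m-.005,m,A*.93),cyl(.037,.037+th,m,m,A*.93)]))])
      for dy in range(-8,9,2):
        for dx in(-4,0,4):
          M=np.roll(L,(dy,dx),(0,1))
          a=cv2.GaussianBlur(cv2.resize((M==2).astype(np.float32),(W,H),interpolation=3),(0,0),.5);b=cv2.GaussianBlur(cv2.resize((M==1).astype(np.float32),(W,H),interpolation=3),(0,0),.5)
          e=((a-red)[16:23,13:22]**2).sum()*2+((b>.5)!=(white>.35))[10:20,4:14].sum()*.1
          if e<best[0]: best=(e,dx/K,dy/K)
      print(flare,th,round(m,3),np.round(best,2))
E
python3 rend.py
```

```text
0.002 0.002 0.024 [ 5.77 -0.67 -1.33]
0.002 0.002 0.028 [ 5.24 -0.67 -1.  ]
0.002 0.002 0.032 [ 4.59 -0.67 -0.67]
0.002 0.002 0.036 [ 3.93 -0.67 -0.33]
0.002 0.002 0.04 [ 3.11 -0.67  0.  ]
0.002 0.002 0.044 [ 3.05 -0.67  0.  ]
0.002 0.002 0.048 [2.68 0.   0.67]
0.002 0.003 0.024 [ 8.16 -0.67 -1.33]
0.002 0.003 0.028 [ 7.7  -0.67 -1.  ]
0.002 0.003 0.032 [ 6.74 -0.67 -1.  ]
0.002 0.003 0.036 [ 5.46 -0.67 -0.67]
0.002 0.003 0.04 [ 4.52 -0.67 -0.33]
0.002 0.003 0.044 [ 4.31 -0.67  0.  ]
0.002 0.003 0.048 [4.35 0.   0.67]
0.004 0.002 0.024 [ 4.99 -0.67 -1.33]
0.004 0.002 0.028 [ 4.56 -0.67 -1.  ]
0.004 0.002 0.032 [ 3.99 -0.67 -0.67]
0.004 0.002 0.036 [ 3.69 -0.67 -0.33]
0.004 0.002 0.04 [ 3.1  -0.67 -0.33]
0.004 0.002 0.044 [3.29 0.   0.33]
0.004 0.002 0.048 [3.63 0.67 0.67]
0.004 0.003 0.024 [ 7.17 -0.67 -1.33]
0.004 0.003 0.028 [ 6.76 -0.67 -1.33]
0.004 0.003 0.032 [ 5.81 -0.67 -1.  ]
0.004 0.003 0.036 [ 4.67 -0.67 -0.67]
0.004 0.003 0.04 [ 4.16 -0.67 -0.33]
0.004 0.003 0.044 [3.97 0.   0.  ]
0.004 0.003 0.048 [4.26 0.67 0.67]
```

The best match puts the mark at about 40–48 mm, so the tube needs three discs. Next I refine the orange disc positions and write a helper that works out shifts.

```bash
cat > go.py <<'E'
import sys
from h import *
from scipy.spatial.transform import Rotation as Ro
np.set_printoptions(precision=4,suppress=True)
YAW=1.5708+.23
O=np.array([.528,.0435,0])
def tub(x,z):
    """world of tube point (x,0,z), mm"""
    a=np.pi/6;r=(x*np.cos(a)-z*np.sin(a))/1000;h=.042+(x*np.sin(a)+z*np.cos(a))/1000
    return O+[r*np.cos(.23),r*np.sin(.23),h]
def off(t,yaw=None):
    """shift to TCP target t, cm in the tool axes, and turn"""
    st=robot.get_state();q=st['tool_rot'];R=Ro.from_quat([q[1],q[2],q[3],q[0]]).as_matrix()
    d=R.T@(np.array(t)-st['eef_pos'])*100;y=np.arctan2(R[1,1],R[0,1])
    t=((y-YAW)+np.pi/2)%np.pi-np.pi/2   # tool z down: turn = -(dyaw)
    return d,t
def stt():
    s=robot.get_state();print('t',s['time_s'],'q',s['q'],'p',s['eef_pos'],'F',s['wrist_force'],'op',s['opening'],'g',s['gripper_force'])
def discs(n='top'):
    s=snap(n);hsv=cv2.cvtColor(s['color'],cv2.COLOR_BGR2HSV);out=[]
    for d in robot.masks_of('disc_a',n):
        m=d['mask'];h=np.median(hsv[m][:,0]);v,u=np.argwhere(m).mean(0)
        if h<25: out.append((d['conf'],u,v,m.sum(),w(s,u,v,.014)))
    return out
E
python3 - <<'E'
from go import *
for n in('top','side'):
    for d in discs(n): print(n,*d)
stt()
print(off([.446,.225,.06]),tub(2,95),tub(2,22.8))
E
```

```text
top 0.96 191.36674259681092 283.5375854214123 439 [0.4517 0.3904 0.014 ]
top 0.65 422.63895486935866 274.4560570071259 421 [ 0.468  -0.2244  0.014 ]
top 0.59 478.3211678832117 282.287104622871 411 [ 0.4452 -0.3704  0.014 ]
top 0.56 254.7403314917127 286.3867403314917 362 [0.4419 0.2216 0.014 ]
side 0.79 357.50779896013864 393.80415944540727 577 [ 0.4459 -0.3742  0.014 ]
side 0.76 252.4169884169884 189.4015444015444 259 [0.4508 0.3875 0.014 ]
side 0.7 267.9537366548043 225.51957295373666 281 [0.4412 0.2182 0.014 ]
side 0.63 339.5181598062954 340.9443099273608 413 [ 0.4684 -0.229   0.014 ]
t 2.0 q [ 1.343   0.2129 -0.0344  1.3235  0.      1.5708] p [0.1129 0.4871 0.2313] F [ 1.4743 -0.4655  0.3209] op 1.0009135680487278 g 0.0
(array([-38.3664, -18.0052,  17.1292]), np.float64(-0.45781804867924136)) [0.4834 0.0331 0.1253] [0.5186 0.0413 0.0627]
```

```bash
python3 -m pendant '[[-37.6,-18.8,14,-0.458,0],[-37.6,-18.8,14,-0.458,0],[-37.6,-18.8,14,-0.458,0],[-37.6,-18.8,14,-0.458,0],[-37.6,-18.8,14,-0.458,0],[-37.6,-18.8,14,-0.458,0],[-37.6,-18.8,14,-0.458,0],[-37.6,-18.8,14,-0.458,0]]'; python3 -m pendant '[[0,0,0,0,0],[0,0,0,0,0]]'; python3 -c "
from go import *
stt();print(off([.4366,.219,-.003]))"
```

```text
time_s: 2.8
eef_pos: [0.3959, 0.2526, 0.1092]
tool_rot: [0.0, -0.115, 0.993, 0.0]
wrist_force: [2.4, 1.7, -0.1]
opening: 0.999
gripper_force: 0.0
time_s: 3.0
eef_pos: [0.3949, 0.2532, 0.1093]
tool_rot: [-0.0, -0.114, 0.994, -0.0]
wrist_force: [-0.1, -0.4, 0.5]
opening: 0.998
gripper_force: 0.0
t 3.0 q [ 0.57    0.2113 -0.3529  1.0075  0.0002  0.3424] p [0.3949 0.2532 0.1093] F [-0.0661 -0.3546  0.4757] op 0.9979988630235124 g 0.0
(array([-3.2965, -4.2709, 11.2232]), np.float64(-0.002368051430700957))
```

```bash
python3 -m pendant '[[-3.3,-4.3,3,0,0],[-3.3,-4.3,4,0,0],[-3.3,-4.3,8,0,0],[-3.3,-4.3,10,0,0],[-3.3,-4.3,10,0,0]]'; python3 -c "
from go import *
stt();print(off([.4366,.219,-.003]))
s=snap('side')
u,v=map(int,px(s,np.array([.44,.22,.02])))
t=snap('top');a,b=map(int,px(t,np.array([.44,.22,.02])))
cv2.imwrite('pics/g1.png',np.hstack([cv2.resize(k,None,fx=5,fy=5) for k in(s['color'][v-40:v+40,u-40:u+40],t['color'][b-40:b+40,a-40:a+40])]))"
```

```text
time_s: 3.5
eef_pos: [0.4343, 0.22, 0.0078]
tool_rot: [-0.002, -0.116, 0.993, -0.001]
wrist_force: [-0.1, 0.5, -0.1]
opening: 1.001
gripper_force: 0.0
t 3.5 q [ 0.4687  0.3524 -0.4502  0.7721  0.0002  0.2368] p [0.4343 0.22   0.0078] F [-0.133   0.4975 -0.1458] op 1.0005415848448727 g 0.0
(array([-0.2041, -0.1457,  1.0768]), np.float64(0.0018397756908303808))
```

View pics/g1.png

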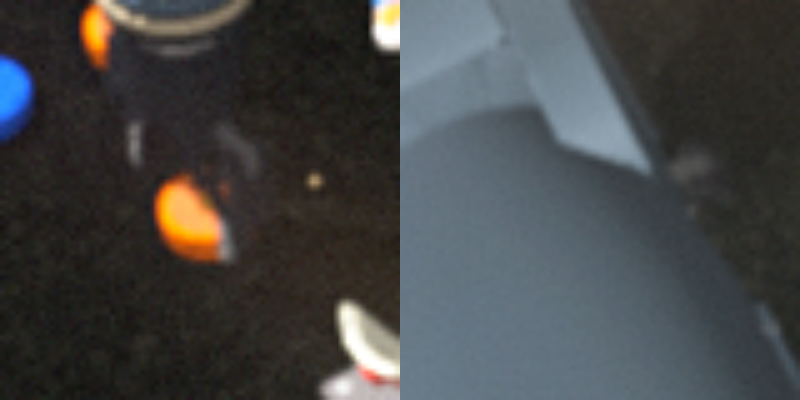

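The side crop shows the fingers straddling the disc. I lower a little and close.

```bash
python3 -m pendant '[[-0.1,-0.1,0.8,0,0],[-0.1,-0.1,0.8,0,0],[-0.1,-0.1,0.8,0,255],[-0.1,-0.1,0.8,0,255],[-0.1,-0.1,0.8,0,255],[-0.1,-0.1,0.8,0,255],[-0.1,-0.1,0.8,0,255],[-0.1,-0.1,0.8,0,255]]';python3 -m pendant '[[0,0,-5,0,255],[0,0,-14,0,255],[0,0,-14,0,255],[0,0,-14,0,255],[0,0,-14,0,255]]'; python3 -c "
from go import *
stt()
f=np.array([np.cos(.23),np.sin(.23),0])
for z in(100,22.8): print(off(tub(2,z)-.005*f-[0,0,.012]))
s=snap('side')
u,v=map(int,px(s,robot.get_state()['eef_pos']))
cv2.imwrite('pics/g2.png',cv2.resize(s['color'][v-50:v+50,u-50:u+50],None,fx=5,fy=5))"
```

```text
time_s: 4.4
eef_pos: [0.438, 0.2191, 0.0024]
tool_rot: [0.0, -0.115, 0.993, 0.0]
wrist_force: [-3.9, -1.7, 13.1]
opening: 0.676
gripper_force: 61.0
time_s: 4.9
eef_pos: [0.4382, 0.2192, 0.1424]
tool_rot: [0.001, -0.115, 0.993, 0.0]
wrist_force: [0.8, -0.1, -2.0]
opening: 0.67
gripper_force: 65.1
t 4.9 q [ 0.4638  0.2259 -0.2457  1.0973  0.      0.2337] p [0.4382 0.2192 0.1424] F [ 0.7839 -0.0573 -2.0465] op 0.6695598900955566 g 65.08813977241516
(array([  0.5984, -19.1557,   2.4674]), np.float64(0.0001386027788690125))
(array([ -3.249 , -19.1593,   9.1603]), np.float64(0.0001386027788690125))
```

View pics/g2.png

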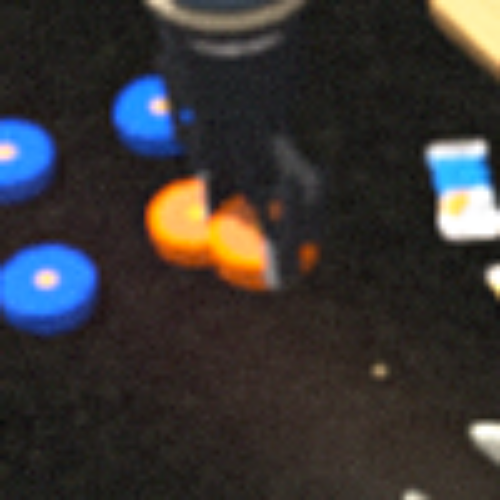

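```bash
python3 -m pendant '[[0.6,-5,0,0,255],[0.6,-10,0,0,255],[0.6,-15,0,0,255],[0.6,-19.2,0,0,255],[0.6,-19.2,0,0,255],[0.6,-19.2,0,0,255]]'; python3 -c "
from go import *
stt()
f=np.array([np.cos(.23),np.sin(.23),0])
for z in(100,60,22.8): print(off(tub(2,z)-.004*f-[0,0,.007]))
p=robot.get_state()['eef_pos'];ims=[]
for n in('side','top'):
    s=snap(n);u,v=map(int,px(s,p))
    c=s['color'].astype(int);m=(c[...,2]>c[...,0]+70)&(c[...,2]>90);m[:v-25]=0;m[v+35:]=0;m[:,:u-35]=0;m[:,u+35:]=0
    a=np.argwhere(m)
    if len(a): print(n,'orange u',a[:,1].min(),a[:,1].max(),'v',a[:,0].min(),a[:,0].max(),'tcp px',px(s,p))
    im=cv2.resize(s['color'][v-40:v+50,u-45:u+45],None,fx=4.4,fy=4.4)
    # predicted disc circle outline, centre = tcp+4mm f +7mm
    for h in(-.009,.009):
        C=[p+.004*f+[.03*np.cos(t),.03*np.sin(t),.007+h] for t in np.linspace(0,6.283,60)]
        cv2.polylines(im,[np.int32([(np.array(px(s,k))-[u-45,v-40]+.5)*4.4 for k in C])],True,(0,255,0),1)
    ims.append(im)
cv2.imwrite('pics/g3.png',np.hstack(ims))"
```

```text
time_s: 5.55
eef_pos: [0.475, 0.0298, 0.1403]
tool_rot: [-0.001, -0.114, 0.994, 0.0]
wrist_force: [-0.1, -0.6, -1.9]
opening: 0.669
gripper_force: 65.1
t 5.55 q [ 0.0626  0.2033 -0.2799  1.09    0.0002 -0.1653] p [0.475  0.0298 0.1403] F [-0.0677 -0.5522 -1.889 ] op 0.6688337298155921 g 65.05962610244751
(array([-0.2537,  0.1217,  1.768 ]), np.float64(-0.0021210828658728698))
(array([-2.2618,  0.1239,  5.2274]), np.float64(-0.0021210828658728698))
(array([-4.1294,  0.126 ,  8.4447]), np.float64(-0.0021210828658728698))
side orange u 292 334 v 212 260 tcp px (np.float64(301.8684371337736), np.float64(237.6812002906503))
```

View pics/g3.png

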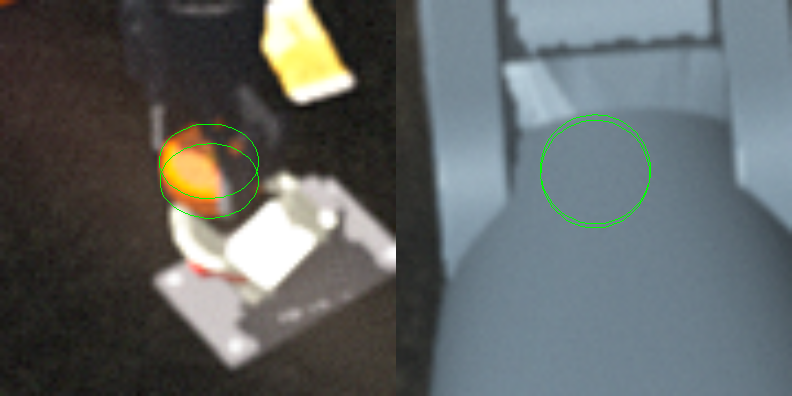

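The predicted outline matches the held disc at (208,170) in the crop, just above the mouth. I go down along the tube axis.

```bash
python3 -m pendant '[[-0.25,0.1,1.8,0,255],[-0.9,0.1,2.9,0,255],[-1.6,0.1,4.1,0,255],[-2.25,0.1,5.2,0,255],[-2.25,0.1,5.2,0,255]]'; python3 -m pendant '[[-0.5,0,0.8,0,255],[-0.9,0,1.6,0,255],[-0.9,0,1.6,0,255]]';python3 -c "
from go import *
stt()
f=np.array([np.cos(.23),np.sin(.23),0])
for z in(42,32,22.8): print(off(tub(2,z)-.004*f-[0,0,.007]))"
```

```text
time_s: 6.15
eef_pos: [0.4966, 0.0371, 0.0875]
tool_rot: [-0.002, -0.115, 0.993, -0.0]
wrist_force: [-2.5, -4.5, -5.8]
opening: 0.674
gripper_force: 70.0
time_s: 6.45
eef_pos: [0.5053, 0.0389, 0.0724]
tool_rot: [-0.001, -0.115, 0.993, -0.0]
wrist_force: [-3.4, -2.7, -5.6]
opening: 0.674
gripper_force: 70.8
t 6.45 q [ 0.0771  0.3164 -0.3128  0.9442 -0.0005 -0.1534] p [0.5053 0.0389 0.0724] F [-3.4082 -2.7105 -5.6311] op 0.673940463550381 g 70.77448801835999
(array([ 0.0147, -0.0661, -0.0011]), np.float64(0.000502531556430208))
(array([-0.4876, -0.0662,  0.8636]), np.float64(0.000502531556430208))
(array([-0.9498, -0.0663,  1.6591]), np.float64(0.000502531556430208))
```

```bash
python3 -m pendant '[[-0.25,-0.1,0.4,0,255],[-0.5,-0.1,0.85,0,255],[-0.5,-0.1,0.85,0,255]]'; python3 -m pendant '[[-0.2,0,0.4,0,255],[-0.35,0,0.6,0,255],[-0.35,0,0.6,0,255]]'
```

```text
time_s: 6.75
eef_pos: [0.5105, 0.0391, 0.0643]
tool_rot: [-0.001, -0.115, 0.993, -0.0]
wrist_force: [-3.9, -2.8, -5.3]
opening: 0.671
gripper_force: 70.3
time_s: 7.05
eef_pos: [0.5137, 0.0399, 0.0586]
tool_rot: [-0.001, -0.115, 0.993, -0.0]
wrist_force: [-7.2, -3.5, -2.0]
opening: 0.675
gripper_force: 70.2
```

```bash
python3 -m pendant '[[-0.05,-0.05,0.25,0,255],[-0.05,-0.05,0.25,0,255]]'; python3 -m pendant '[[0,0,0.3,0,255],[0,0,0.3,0,255]]'
```

```text
time_s: 7.25
eef_pos: [0.515, 0.0397, 0.0564]
tool_rot: [-0.0, -0.115, 0.993, 0.0]
wrist_force: [-4.6, -0.4, -3.0]
opening: 0.669
gripper_force: 70.2
time_s: 7.45
eef_pos: [0.5154, 0.0397, 0.0538]
tool_rot: [0.0, -0.115, 0.993, 0.0]
wrist_force: [-6.2, -0.0, 6.7]
opening: 0.675
gripper_force: 71.1
```

```bash
python3 -m pendant '[[0,0,0.3,0,255],[0,0,0.3,0,255]]'; python3 -m pendant '[[0,0,0,0,120],[0,0,0,0,60],[0,0,0,0,0],[0,0,0,0,0],[0,0,0,0,0],[0,0,0,0,0]]'; python3 -m pendant '[[0,0,-4,0,0],[0,0,-8,0,0],[3,0,-12,0,0],[8,10,-12,0,0],[8,15,-12,0,0],[8,20,-12,0,0],[8,20,-12,0,0]]'; python3 -c "
from go import *
ims=[]
for n in('side','top'):
    s=snap(n);u,v=map(int,px(s,np.array([.51,.04,.07])))
    ims.append(cv2.resize(s['color'][v-25:v+25,u-25:u+25],None,fx=8,fy=8,interpolation=2))
    for d in discs(n): print(n,*d)
cv2.imwrite('pics/d1.png',np.hstack(ims))"
```

```text
time_s: 7.65
eef_pos: [0.5156, 0.0399, 0.0519]
tool_rot: [0.001, -0.115, 0.993, 0.0]
wrist_force: [-13.0, 2.0, 24.1]
opening: 0.671
gripper_force: 72.9
time_s: 8.25
eef_pos: [0.5154, 0.0394, 0.0505]
tool_rot: [0.0, -0.115, 0.993, 0.0]
wrist_force: [-0.1, 0.5, 0.5]
opening: 1.0
gripper_force: 0.0
time_s: 8.95
eef_pos: [0.3936, 0.2099, 0.1709]
tool_rot: [0.0, -0.114, 0.993, 0.0]
wrist_force: [0.8, 0.9, 0.6]
opening: 1.001
gripper_force: 0.0
side 0.8 357.75691699604744 394.2094861660079 506 [ 0.446  -0.3754  0.014 ]
side 0.78 339.70212765957444 341.46335697399525 423 [ 0.4682 -0.2306  0.014 ]
side 0.66 247.64102564102564 190.78205128205127 78 [0.4345 0.3875 0.014 ]
top 0.81 478.45175438596493 281.8969298245614 456 [ 0.4463 -0.3708  0.014 ]
top 0.78 423.176322418136 274.5113350125945 397 [ 0.4678 -0.2258  0.014 ]
top 0.74 322.8022922636103 256.97134670487105 349 [0.5185 0.0401 0.014 ]
```

View pics/d1.png

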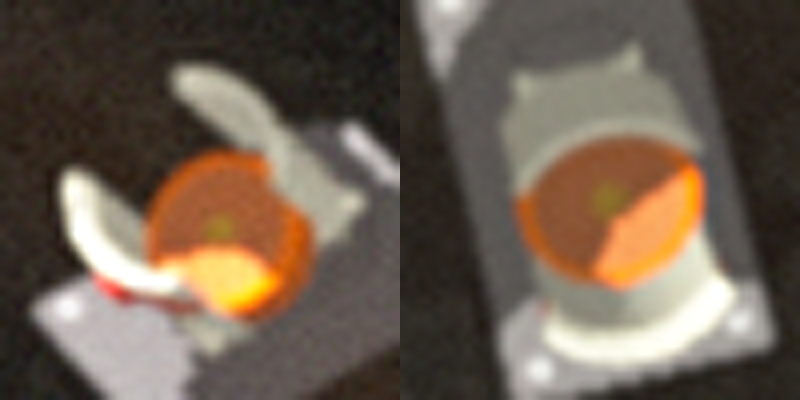

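The pictures show the disc in the tube, with its foil at about (220,235) in the side crop and (610,210) in the top crop. I fit its pose to check that it lies flat.

```bash
cat > chk.py <<'E'
from fit2 import *
def check(N=1,p=[.528,.0435,.23,0]):
    """compare orange in the tube region with N flat discs and tilted tops"""
    res=[]
    ang=np.linspace(0,6.283,40)
    for n in('top','side'):
        s=snap(n);hsv=cv2.cvtColor(s['color'],cv2.COLOR_BGR2HSV)
        m=((hsv[...,0]<18)&(hsv[...,1]>110)&(hsv[...,2]>60))[205:295,270:360].astype(np.uint8)
        _,l,st,_=cv2.connectedComponentsWithStats(m);k=1+st[1:,4].argmax();m=(l==k)
        a=np.argwhere(m);print(n,'centroid',a.mean(0)[::-1]+[270,205],'bbox',st[k][:4]+[270,205,0,0],st[k][4])
        for tilt in(0,10,20,30):
          for x in(-3,0):
            t=np.radians(tilt);z=18*N-9+30*np.sin(t)*(N>0)
            P=[]
            for h in(-9,9):
                for f in ang: 
                    u,v=30*np.cos(f),30*np.sin(f)
                    P.append(((x+u*np.cos(t)+h*np.sin(t))/1000,v/1000,(z-u*np.sin(t)+h*np.cos(t))/1000))
            uv=np.array([px(s,q) for q in tubep(P,p)]);M=np.zeros((90*4,90*4),np.uint8)
            cv2.fillConvexPoly(M,cv2.convexHull(np.int32((uv-[270,205]+.5)*4)),1);M=cv2.resize(M,(90,90),interpolation=3)>0
            print(' tilt',tilt,'x',x,'iou',round((M&m).sum()/(M|m).sum(),3),'hull bbox',np.round(np.r_[uv.min(0),uv.max(0)-uv.min(0)],1))
if __name__=='__main__':
    import sys;check(int(sys.argv[1]))
E
python3 chk.py 1
```

```text
top centroid [322.7914 256.9205] bbox [311 248  24  19] 302
 tilt 0 x -3 iou 0.61 hull bbox [310.3 242.   23.6  23.9]
 tilt 0 x 0 iou 0.545 hull bbox [310.1 240.9  23.6  23.9]
 tilt 10 x -3 iou 0.659 hull bbox [310.6 242.7  23.5  23.9]
 tilt 10 x 0 iou 0.582 hull bbox [310.4 241.7  23.5  23.9]
 tilt 20 x -3 iou 0.689 hull bbox [310.9 243.7  23.3  23.2]
 tilt 20 x 0 iou 0.634 hull bbox [310.7 242.6  23.4  23.2]
 tilt 30 x -3 iou 0.665 hull bbox [311.1 243.9  23.3  24. ]
 tilt 30 x 0 iou 0.656 hull bbox [310.8 242.8  23.3  24. ]
side centroid [315.4077 249.5157] bbox [305 240  22  22] 287
 tilt 0 x -3 iou 0.685 hull bbox [304.5 240.2  21.8  22. ]
 tilt 0 x 0 iou 0.67 hull bbox [305.2 239.4  21.9  22. ]
 tilt 10 x -3 iou 0.689 hull bbox [303.7 239.7  22.   21.8]
 tilt 10 x 0 iou 0.684 hull bbox [304.4 239.   22.   21.7]
 tilt 20 x -3 iou 0.633 hull bbox [303.1 239.4  21.8  21.2]
 tilt 20 x 0 iou 0.646 hull bbox [303.8 238.7  21.8  21.2]
 tilt 30 x -3 iou 0.6 hull bbox [302.7 239.3  21.3  20.4]
 tilt 30 x 0 iou 0.619 hull bbox [303.5 238.6  21.3  20.4]
```

The side outline (305,240, 22x22) matches a flat disc at x=-3 mm almost exactly, so I fetch the second disc.

```bash
python3 -m pendant '[[3.1,-5,0,0,0],[3.1,-10,0,0,0],[3.1,-15,0,0,0],[3.1,-20,0,0,0],[3.1,-25,0,0,0],[3.1,-30,0,0,0],[3.1,-35,0,0,0],[3.1,-40,0,0,0]]'; python3 -m pendant '[[0,-4,4,0,0],[0,-4.5,8,0,0],[0,-4.5,10,0,0],[0,-4.5,10,0,0]]'; python3 -c "
from go import *
stt();print(off([.4641,-.2284,.0025]))"
```

```text
time_s: 10.15
eef_pos: [0.4535, -0.1841, 0.1707]
tool_rot: [0.0, -0.114, 0.994, -0.0]
wrist_force: [1.4, 0.2, 0.2]
opening: 1.002
gripper_force: 0.0
time_s: 10.55
eef_pos: [0.4616, -0.225, 0.0678]
tool_rot: [-0.002, -0.113, 0.994, 0.001]
wrist_force: [-1.0, -0.1, -0.7]
opening: 0.999
gripper_force: 0.0
t 10.55 q [-0.4535  0.3354 -0.2985  0.9422 -0.     -0.6808] p [ 0.4616 -0.225   0.0678] F [-0.9933 -0.0796 -0.657 ] op 0.9990423749274495 g 0.0
(array([-0.1903, -0.4087,  6.5264]), np.float64(-0.0027465385090821304))
```

```bash
python3 -m pendant '[[-0.1,-0.35,3,0,0],[-0.1,-0.35,6.4,0,0],[-0.1,-0.35,6.4,0,0],[-0.1,-0.35,6.4,0,255],[-0.1,-0.35,6.4,0,255],[-0.1,-0.35,6.4,0,255],[-0.1,-0.35,6.4,0,255],[-0.1,-0.35,6.4,0,255]]'; python3 -m pendant '[[0,0,0,0,255],[0,0,-5,0,255],[0,0,-10,0,255],[0,0,-15,0,255],[0,0,-15,0,255],[0,0,-15,0,255]]';python3 -c "
from go import *
stt()
f=np.array([np.cos(.23),np.sin(.23),0])
print(off(tub(2,105)-.004*f-[0,0,.007]))"
```

```text
time_s: 11.35
eef_pos: [0.4672, -0.2283, 0.0095]
tool_rot: [0.001, -0.115, 0.993, -0.001]
wrist_force: [-5.6, 1.9, 18.5]
opening: 0.662
gripper_force: 59.6
time_s: 11.95
eef_pos: [0.4671, -0.2281, 0.1592]
tool_rot: [0.002, -0.115, 0.993, -0.001]
wrist_force: [-0.2, -0.6, -0.7]
opening: 0.662
gripper_force: 63.6
t 11.95 q [-0.4543  0.2731 -0.1398  1.1533  0.     -0.6845] p [ 0.4671 -0.2281  0.1592] F [-0.219  -0.6023 -0.7069] op 0.6618440881808085 g 63.56600761413574
(array([-6.6416, 25.0616,  3.182 ]), np.float64(0.0002423511328246697))
```

```bash
python3 -m pendant '[[-6.6,5,0,0,255],[-6.6,10,0,0,255],[-6.6,15,0,0,255],[-6.6,20,0,0,255],[-6.6,25,0,0,255],[-6.6,25,0,0,255],[-6.6,25,0,0,255],[-6.6,25,0,0,255]]';cat > held.py <<'E'
from go import *
stt()
f=np.array([np.cos(.23),np.sin(.23),0]);g=np.array([-f[1],f[0],0])
p=robot.get_state()['eef_pos'];s=snap('side');hsv=cv2.cvtColor(s['color'],cv2.COLOR_BGR2HSV)
u0,v0=map(int,px(s,p));m=((hsv[...,0]<18)&(hsv[...,1]>150)&(hsv[...,2]>90))
B=np.zeros_like(m);B[v0-18:v0+18,u0-18:u0+18]=1;m&=B
# visible orange must lie in the hull, and reach its left edge
r=[]
for a in np.arange(-4,9,1.):
  for h in np.arange(-6,13,1.):
    C=[p+a/1000*f+[.03*np.cos(t),.03*np.sin(t),h/1000+k] for t in np.linspace(0,6.283,50) for k in(-.009,.009)]
    M=np.zeros((480*2,640*2),np.uint8);cv2.fillConvexPoly(M,cv2.convexHull(np.int32([(np.array(px(s,c))+.5)*2 for c in C])),1);M=cv2.resize(M,(640,480),interpolation=3)>0
    L=B.copy();L[:,int(u0-4):]=0   # left of the finger
    r.append((((M!=m)&L).sum()+((~M)&m).sum(),a,h))
r.sort();print(r[:6],'area',m.sum())
a,h=np.mean([q[1:] for q in r[:4]],0);print('a,h',a,h)
for z in(105,80,60,45,40.8,30): print(z,off(tub(2,z)-a/1000*f-[0,0,h/1000])[0])
k=s['color'][v0-40:v0+50,u0-45:u0+45];cv2.imwrite('pics/held.png',cv2.resize(k,None,fx=5,fy=5))
E
python3 held.py
```

```text
time_s: 12.75
eef_pos: [0.4727, 0.0311, 0.1562]
tool_rot: [-0.0, -0.116, 0.993, -0.0]
wrist_force: [0.4, 0.7, -1.0]
opening: 0.659
gripper_force: 63.7
t 12.75 q [ 0.0659  0.188  -0.2571  1.1265 -0.0002 -0.1657] p [0.4727 0.0311 0.1562] F [ 0.4062  0.6768 -1.0315] op 0.6593967326513849 g 63.70383381843567
[(np.int64(68), np.float64(2.0), np.float64(1.0)), (np.int64(70), np.float64(1.0), np.float64(1.0)), (np.int64(72), np.float64(1.0), np.float64(0.0)), (np.int64(72), np.float64(2.0), np.float64(0.0)), (np.int64(73), np.float64(1.0), np.float64(2.0)), (np.int64(74), np.float64(1.0), np.float64(3.0))] area 174
a,h 1.5 0.5
105 [-0.4268  0.0098  2.2844]
80 [-1.6782  0.0097  4.4487]
60 [-2.6794  0.0096  6.1801]
45 [-3.4302  0.0095  7.4786]
40.8 [-3.6404  0.0095  7.8422]
30 [-4.181   0.0094  8.7772]
```

View pics/held.png

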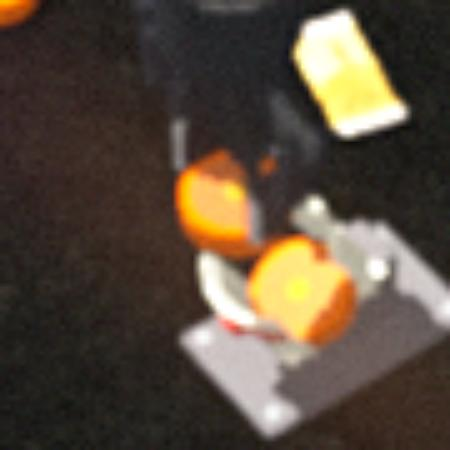

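The crop shows the held disc level at (215,200), and the first disc flat in the tube at (300,290). That was my last picture; from here I rely on numbers.

```bash
python3 -m pendant '[[-0.4,-0.1,2.3,0,255],[-1.1,-0.1,3.4,0,255],[-1.7,-0.1,4.4,0,255],[-2.2,-0.1,5.3,0,255],[-2.7,-0.1,6.2,0,255],[-2.7,-0.1,6.2,0,255]]'; python3 -m pendant '[[-0.4,0,0.6,0,255],[-0.75,0,1.3,0,255],[-0.75,0,1.3,0,255]]'; python3 -c "
from go import *
stt()
f=np.array([np.cos(.23),np.sin(.23),0])
for z in(45,40.8,35): print(z,off(tub(2,z)-.0015*f-[0,0,.0005])[0])"
```

```text
time_s: 13.4
eef_pos: [0.4998, 0.036, 0.0935]
tool_rot: [-0.001, -0.115, 0.993, 0.0]
wrist_force: [-0.5, -0.7, 0.1]
opening: 0.66
gripper_force: 63.6
time_s: 13.7
eef_pos: [0.5066, 0.0375, 0.0807]
tool_rot: [-0.001, -0.115, 0.993, -0.0]
wrist_force: [-4.0, -2.0, -1.8]
opening: 0.661
gripper_force: 66.4
t 13.7 q [ 0.0744  0.3101 -0.2986  0.9636 -0.0006 -0.1558] p [0.5066 0.0375 0.0807] F [-3.9614 -1.9832 -1.7541] op 0.6607804734964022 g 66.38315365416929
45 [ 0.0066  0.0916 -0.0815]
40.8 [-0.204   0.0917  0.2818]
35 [-0.4949  0.0918  0.7837]
```

```bash
python3 -m pendant '[[-0.15,0,0.25,0,255],[-0.15,0,0.25,0,255]]'; python3 -m pendant '[[0,0,0.25,0,255],[0,0,0.25,0,255]]'; python3 -m pendant '[[0,0,0.25,0,255],[0,0,0.25,0,255]]'
```

```text
time_s: 13.9
eef_pos: [0.5073, 0.0376, 0.0786]
tool_rot: [-0.001, -0.115, 0.993, -0.0]
wrist_force: [-11.5, -4.8, 5.7]
opening: 0.659
gripper_force: 71.4
time_s: 14.1
eef_pos: [0.507, 0.0376, 0.0764]
tool_rot: [-0.001, -0.115, 0.993, -0.0]
wrist_force: [-15.5, -5.3, 12.3]
opening: 0.656
gripper_force: 71.5
time_s: 14.3
eef_pos: [0.5069, 0.0375, 0.074]
tool_rot: [-0.001, -0.115, 0.993, -0.0]
wrist_force: [-17.6, -5.0, 16.0]
opening: 0.657
gripper_force: 75.2
```

```bash
python3 -m pendant '[[0.05,0,0.3,0,255],[0.05,0,0.3,0,255]]'; python3 -m pendant '[[0,0,0,0,120],[0,0,0,0,60],[0,0,0,0,0],[0,0,0,0,0],[0,0,0,0,0],[0,0,0,0,0]]'; python3 -m pendant '[[0,0,-4,0,0],[0,0,-7,0,0],[3,0,-9,0,0],[6,-5,-9,0,0],[6,-10,-9,0,0],[6,-15,-9,0,0],[6,-20,-9,0,0],[6,-20,-9,0,0]]'; python3 chk.py 2; python3 -c "
from go import *
stt()
for n in('side','top'):
    for d in discs(n): print(n,*d)"
```

```text
time_s: 14.5
eef_pos: [0.5067, 0.0375, 0.0711]
tool_rot: [-0.001, -0.115, 0.993, -0.0]
wrist_force: [-16.2, -4.9, 15.1]
opening: 0.659
gripper_force: 80.5
time_s: 15.1
eef_pos: [0.5082, 0.0381, 0.0711]
tool_rot: [0.0, -0.115, 0.993, 0.0]
wrist_force: [0.1, 0.4, 0.7]
opening: 1.0
gripper_force: 0.0
time_s: 15.9
eef_pos: [0.4958, -0.1748, 0.1609]
tool_rot: [0.0, -0.113, 0.994, -0.001]
wrist_force: [-0.1, 1.2, -0.2]
opening: 1.0
gripper_force: 0.0
top centroid [323.94   258.6267] bbox [314 249  22  21] 300
 tilt 0 x -3 iou 0.584 hull bbox [311.  244.2  23.9  24.2]
 tilt 0 x 0 iou 0.534 hull bbox [310.8 243.1  23.9  24.2]
 tilt 10 x -3 iou 0.619 hull bbox [311.3 245.   23.8  24.2]
 tilt 10 x 0 iou 0.556 hull bbox [311.  243.9  23.8  24.2]
 tilt 20 x -3 iou 0.659 hull bbox [311.6 246.   23.6  23.5]
 tilt 20 x 0 iou 0.609 hull bbox [311.4 244.9  23.7  23.5]
 tilt 30 x -3 iou 0.645 hull bbox [311.8 246.2  23.6  24.3]
 tilt 30 x 0 iou 0.644 hull bbox [311.5 245.1  23.6  24.3]
side centroid [290.9625 240.126 ] bbox [273 226  42  31] 373
 tilt 0 x -3 iou 0.007 hull bbox [301.9 238.   22.1  22.
[... 154 characters left out ...]
[301.8 236.8  22.3  22. ]
 tilt 20 x -3 iou 0.036 hull bbox [300.4 237.3  22.1  21.4]
 tilt 20 x 0 iou 0.039 hull bbox [301.2 236.5  22.1  21.4]
 tilt 30 x -3 iou 0.041 hull bbox [300.1 237.1  21.6  20.6]
 tilt 30 x 0 iou 0.044 hull bbox [300.8 236.4  21.6  20.6]
t 16.0 q [-0.3338  0.2855 -0.1192  1.1665  0.0001 -0.5614] p [ 0.4952 -0.1717  0.1607] F [-0.5972  0.27   -0.329 ] op 0.9978046634157031 g 0.0
side 0.64 357.2326530612245 394.1877551020408 490 [ 0.4449 -0.3748  0.014 ]
side 0.48 252.8590308370044 189.70044052863437 227 [0.4517 0.3856 0.014 ]
top 0.97 323.3813333333333 258.2133333333333 375 [0.5151 0.0386 0.014 ]
top 0.95 191.5127478753541 283.4532577903683 353 [0.4519 0.39   0.014 ]
```

```bash
python3 -m pendant '[[4,-4,0,0,0],[7,-8,0,0,0],[9.9,-12,0,0,0],[9.9,-16,4,0,0],[9.9,-18.4,8,0,0],[9.9,-18.4,9,0,0],[9.9,-18.4,9,0,0]]'; python3 chk.py 2 | grep -A2 -E "top|side";  python3 -c "
from go import *
stt();print(off([.4405,-.3735,.006]))"
```

```text
time_s: 16.9
eef_pos: [0.4399, -0.3707, 0.0687]
tool_rot: [-0.001, -0.115, 0.993, 0.002]
wrist_force: [-0.3, 0.4, 0.2]
opening: 0.999
gripper_force: 0.0
top centroid [323.2125 258.685 ] bbox [314 249  20  21] 273
 tilt 0 x -3 iou 0.56 hull bbox [311.  244.2  23.9  24.2]
 tilt 0 x 0 iou 0.523 hull bbox [310.8 243.1  23.9  24.2]
t 17.0 q [-0.6993  0.4452 -0.1213  1.0042  0.0001 -0.9308] p [ 0.4413 -0.3711  0.0719] F [ 0.8117  0.6071 -0.2148] op 1.0016456885957425 g 0.0
(array([ 0.1312, -0.2118,  6.586 ]), np.float64(0.0014883186347642852))Traceback (most recent call last):
  File "chk.py", line 23, in <module>
    import sys;check(int(sys.argv[1]))
               ~~~~~^^^^^^^^^^^^^^^^^^
  File "chk.py", line 9, in check
    _,l,st,_=cv2.connectedComponentsWithStats(m);k=1+st[1:,4].argmax();m=(l==k)
                                                     ~~~~~~~~~~~~~~~^^
ValueError: attempt to get argmax of an empty sequence
```

```bash
python3 -m pendant '[[0.1,-0.2,3,0,0],[0.1,-0.2,6.5,0,0],[0.1,-0.2,6.5,0,0],[0.1,-0.2,6.5,0,255],[0.1,-0.2,6.5,0,255],[0.1,-0.2,6.5,0,255],[0.1,-0.2,6.5,0,255],[0.1,-0.2,6.5,0,255]]'; python3 -m pendant '[[0,0,0,0,255],[0,0,-5,0,255],[0,0,-10,0,255],[0,0,-15,0,255],[0,0,-18,0,255],[0,0,-18,0,255]]';python3 -c "
from go import *
stt()
f=np.array([np.cos(.23),np.sin(.23),0])
print(off(tub(2,110)-.004*f+[0,0,.02]))"
```

```text
time_s: 17.8
eef_pos: [0.4416, -0.375, 0.0094]
tool_rot: [0.001, -0.115, 0.993, -0.001]
wrist_force: [-4.3, 6.1, 21.0]
opening: 0.66
gripper_force: 59.1
time_s: 18.4
eef_pos: [0.4423, -0.3758, 0.1928]
tool_rot: [0.003, -0.115, 0.993, -0.004]
wrist_force: [1.0, -0.6, -0.7]
opening: 0.65
gripper_force: 63.5
t 18.4 q [-0.7044  0.3797  0.095   1.2764 -0.     -0.9347] p [ 0.4423 -0.3758  0.1928] F [ 1.0499 -0.6477 -0.7118] op 0.6500695806545125 g 63.499367237091064
(array([-12.1752,  38.8962,   3.2241]), np.float64(0.000316682715320038))
```

```bash
python3 -m pendant '[[-1.5,5,0,0,255],[-3,10,0,0,255],[-4.5,15,0,0,255],[-6,20,0,0,255],[-7.5,25,0,0,255],[-9,30,0,0,255],[-10,35,0,0,255],[-11,40,0,0,255]]'; python3 -m pendant '[[0,5,0,0,255],[0,10,0,0,255],[0,15,0,0,255],[0,18,0,0,255],[0,18,0,0,255],[0,18,0,0,255],[0,18,0,0,255]]'; python3 chk.py 2; python3 -c "
from go import *
stt()
for n in('side','top'):
    for d in discs(n): print(n,*d)"
```

```text
time_s: 19.2
eef_pos: [0.4563, 0.0272, 0.187]
tool_rot: [0.001, -0.115, 0.993, -0.0]
wrist_force: [1.6, -0.3, -0.6]
opening: 0.654
gripper_force: 63.6
time_s: 19.9
eef_pos: [0.4156, 0.1997, 0.1864]
tool_rot: [0.0, -0.115, 0.993, -0.0]
wrist_force: [-1.0, -0.7, -0.4]
opening: 0.653
gripper_force: 63.7
top centroid [322.9483 257.9109] bbox [311 248  25  22] 348
 tilt 0 x -3 iou 0.681 hull bbox [311.  244.2  23.9  24.2]
 tilt 0 x 0 iou 0.632 hull bbox [310.8 243.1  23.9  24.2]
 tilt 10 x -3 iou 0.719 hull bbox [311.3 245.   23.8  24.2]
 tilt 10 x 0 iou 0.648 hull bbox [311.  243.9  23.8  24.2]
 tilt 20 x -3 iou 0.758 hull bbox [311.6 246.   23.6  23.5]
 tilt 20 x 0 iou 0.705 hull bbox [311.4 244.9  23.7  23.5]
 tilt 30 x -3 iou 0.738 hull bbox [311.8 246.2  23.6  24.3]
 tilt 30 x 0 iou 0.741 hull bbox [311.5 245.1  23.6  24.3]
side centroid [315.7149 248.2489] bbox [302 237  25  26] 221
 tilt 0 x -3 iou 0.331 hull bbox [301.9 238.   22.1  22.2]
 tilt 0 x 0 iou 0.339 hull bbox [302.6 237.2  22.1  22.2]
 tilt 10 x -3 iou 0.335 hull bbox [301.1 237.5  22.3  22. ]
 tilt 10 x 0 iou 0.328 hull bbox [301.8 236.8  22.3  22. ]
 tilt 20 x -3 iou 0.298 hull bbox [300.4 237.3  22.1  21.4]
 tilt 20 x 0 iou 0.303 hull bbox [301.2 236.5  22.1  21.4]
 tilt 30 x -3 iou 0.263 hull bbox [300.1 237.1  21.6  20.6]
 tilt 30 x 0 iou 0.277 hull bbox [300.8 236.4  21.6  20.6]
t 20.0 q [ 0.4474  0.1468 -0.2293  1.1944 -0.0001  0.2187] p [0.4158 0.1995 0.1863] F [ 0.4217 -0.0051 -0.2372] op 0.655437631039833 g 63.653544187545776
side 0.55 312.36 248.53 300 [0.5288 0.0803 0.014 ]
side 0.55 257.0989583333333 191.515625 192 [0.4615 0.3722 0.014 ]
side 0.5 321.72093023255815 256.5813953488372 43 [0.5415 0.0416 0.014 ]
top 0.6 323.5257731958763 258.4845360824742 388 [0.5144 0.0382 0.014 ]
```

```bash
python3 -c "
from go import *
s=snap('side')
for d in robot.masks_of('disc_a','side'):
    a=np.argwhere(d['mask']);print(d['conf'],a.min(0)[::-1],a.max(0)[::-1]-a.min(0)[::-1]+1)
f=np.array([np.cos(.23),np.sin(.23),0])
print(off(tub(2,125)-.004*f))"
```

```text
0.8 [303 240] [20 20]
0.71 [206 171] [18 15]
0.58 [316 251] [10 11]
0.55 [249 182] [22 18]
0.52 [237 165] [ 8 11]
0.52 [215 195] [17 16]
0.19 [431 301] [44 61]
(array([ -0.9076, -17.805 ,   3.4818]), np.float64(-0.00041957315115359606))
```

```bash
python3 -m pendant '[[-0.9,-5,0,0,255],[-0.9,-10,0,0,255],[-0.9,-15,0,0,255],[-0.9,-17.8,0,0,255],[-0.9,-17.8,2,0,255],[-0.9,-17.8,2.5,0,255],[-0.9,-17.8,2.5,0,255]]'; sed -i 's/,40.8,30):/,58.8):/' held.py; python3 held.py
```

```text
time_s: 21.0
eef_pos: [0.4642, 0.0293, 0.1605]
tool_rot: [-0.001, -0.115, 0.993, 0.0]
wrist_force: [0.2, 0.6, -0.7]
opening: 0.654
gripper_force: 63.7
t 21.0 q [ 0.0629  0.1692 -0.2691  1.1342  0.0001 -0.1674] p [0.4642 0.0293 0.1605] F [ 0.2481  0.5616 -0.7425] op 0.6540040958507468 g 63.712910413742065
[(np.int64(47), np.float64(5.0), np.float64(1.0)), (np.int64(50), np.float64(5.0), np.float64(0.0)), (np.int64(51), np.float64(4.0), np.float64(0.0)), (np.int64(52), np.float64(4.0), np.float64(1.0)), (np.int64(53), np.float64(5.0), np.float64(-1.0)), (np.int64(53), np.float64(5.0), np.float64(2.0))] area 169
a,h 4.5 0.5
105 [-0.9727 -0.0861  2.7742]
80 [-2.2242 -0.0875  4.9384]
60 [-3.2253 -0.0887  6.6698]
45 [-3.9762 -0.0895  7.9683]
58.8 [-3.2854 -0.0887  6.7736]
```

```bash
python3 -m pendant '[[-0.9,-0.1,2.7,0,255],[-1.5,-0.1,3.8,0,255],[-2.1,-0.1,4.9,0,255],[-2.7,-0.1,5.9,0,255],[-2.9,-0.1,6.3,0,255],[-2.9,-0.1,6.3,0,255]]'; python3 -m pendant '[[-0.2,0,0.4,0,255],[-0.2,0,0.4,0,255]]';  python3 -m pendant '[[0,0,0.3,0,255],[0,0,0.3,0,255]]'
```

```text
time_s: 21.65
eef_pos: [0.4934, 0.0349, 0.0977]
tool_rot: [-0.0, -0.115, 0.993, 0.0]
wrist_force: [-0.7, 0.1, -0.7]
opening: 0.654
gripper_force: 63.6
time_s: 21.85
eef_pos: [0.4954, 0.0352, 0.0941]
tool_rot: [0.0, -0.115, 0.993, -0.0]
wrist_force: [-1.4, -0.7, 2.1]
opening: 0.653
gripper_force: 64.6
time_s: 22.05
eef_pos: [0.495, 0.0351, 0.0911]
tool_rot: [-0.0, -0.115, 0.993, -0.0]
wrist_force: [-4.6, -1.6, 5.8]
opening: 0.654
gripper_force: 66.6
```

```bash
python3 -m pendant '[[-0.1,0,0.3,0,255],[-0.15,0,0.5,0,255],[-0.15,0,0.5,0,255]]'; python3 -m pendant '[[0,0,0,0,120],[0,0,0,0,60],[0,0,0,0,0],[0,0,0,0,0],[0,0,0,0,0],[0,0,0,0,0]]'; python3 -m pendant '[[0,0,-4,0,0],[0,0,-8,0,0],[3,0,-9,0,0],[8,5,-9,0,0],[8,10,-9,0,0],[8,15,-9,0,0],[8,20,-9,0,0],[8,20,-9,0,0]]'; python3 chk.py 3; python3 -c "
from go import *
stt()
for n in('side','top'):
    for d in discs(n): a=np.argwhere(robot.masks_of('disc_a',n)[0]['mask']);print(n,*d)
s=snap('side')
for d in robot.masks_of('disc_a','side'):
    a=np.argwhere(d['mask']);print(d['conf'],a.min(0)[::-1],a.max(0)[::-1]-a.min(0)[::-1]+1)
"
```

```text
time_s: 22.35
eef_pos: [0.4965, 0.0354, 0.0863]
tool_rot: [-0.0, -0.115, 0.993, -0.0]
wrist_force: [-6.5, -1.7, 8.6]
opening: 0.653
gripper_force: 70.4
time_s: 22.95
eef_pos: [0.4968, 0.0356, 0.0861]
tool_rot: [0.0, -0.115, 0.993, 0.0]
wrist_force: [0.9, -0.1, -0.9]
opening: 1.003
gripper_force: 0.0
time_s: 23.75
eef_pos: [0.3719, 0.2154, 0.1763]
tool_rot: [0.0, -0.116, 0.993, 0.001]
wrist_force: [1.3, -0.6, -0.7]
opening: 1.002
gripper_force: 0.0
top centroid [323.7344 259.1339] bbox [312 248  25  24] 433
 tilt 0 x -3 iou 0.852 hull bbox [311.7 246.5  24.2  24.5]
 tilt 0 x 0 iou 0.801 hull bbox [311.4 245.4  24.2  24.5]
 tilt 10 x -3 iou 0.891 hull bbox [312.  247.2  24.1  24.5]
 tilt 10 x 0 iou 0.831 hull bbox [311.7 246.2  24.1  24.5]
 tilt 20 x -3 iou 0.858 hull bbox [312.3 248.3  24.   23.8]
 tilt 20 x 0 iou 0.87 hull bbox [312.1 247.2  24.   23.9]
 tilt 30 x -3 iou 0.812 hull bbox [312.5 248.5  23.9  24.6]
 tilt 30 x 0 iou 0.891 hull bbox [312.2 247.4  23.9  24.6]
side centroid [313.7679 247.6352] bbox [300 236  27  27] 392
 tilt 0 x -3 iou 0.556 hull bbox [299.2 235.8  22.3  2
[... 285 characters left out ...]
.2  22.3  21.6]
 tilt 30 x -3 iou 0.467 hull bbox [297.3 234.9  21.8  20.8]
 tilt 30 x 0 iou 0.482 hull bbox [298.1 234.1  21.8  20.8]
t 23.85 q [ 0.5214  0.088  -0.3229  1.1596  0.0003  0.2876] p [0.3725 0.2141 0.1761] F [ 0.0962 -0.2216  0.2043] op 0.9998928161908882 g 0.0
side 0.66 309.639751552795 247.2173913043478 322 [0.5235 0.0881 0.014 ]
side 0.51 321.4 251.4 5 [0.5487 0.0597 0.014 ]
side 0.42 321.7076923076923 256.7076923076923 65 [0.5412 0.0412 0.014 ]
top 0.59 324.39101123595503 259.6921348314607 445 [0.5111 0.0359 0.014 ]
0.64 [206 170] [18 16]
0.58 [300 238] [21 20]
0.58 [214 195] [18 17]
0.56 [249 163] [ 6 11]
0.42 [314 248] [10 12]
0.38 [316 250] [10 12]
0.38 [256 184] [ 7 13]
```

Both views match three flat discs. A last check uses the slope and height of the top foil, and the clip's red pixels.

```bash
python3 - <<'E'
from go import *
vv,uu=np.mgrid[0:480,0:640]
for n,c0,r in(('side',(310,246),6),('top',(324,258),7)):
    A=[]
    for i in range(4):
        s=snap(n);z=s['z_map'];T=s['world_from_camera']
        P=np.dstack([(uu-s['cx'])/s['fx']*z,(vv-s['cy'])/s['fy']*z,z])@T[:3,:3].T+T[:3,3]
        m=(z>0)&((uu-c0[0])**2+(vv-c0[1])**2<r*r);A.append(P[m])
    A=np.vstack(A);a=(A-tub(0,54))@np.array([[np.cos(.23),np.sin(.23),0],[-np.sin(.23),np.cos(.23),0],[0,0,1]]).T
    for k in range(3):
        co=np.linalg.lstsq(np.c_[a[:,:2],np.ones(len(a))],a[:,2],rcond=None)[0];e=a[:,2]-np.c_[a[:,:2],np.ones(len(a))]@co;a=a[abs(e)<2*e.std()]
    print(n,'slope deg',np.degrees(np.arctan(co[:2])),'height above expected top at axis (mm)',co[2]*1000,e.std())
E
python3 mark.py | head -24 | cut -c1-22 | tr '\n' ';'
```

```text
side slope deg [26.5552 -2.0784] height above expected top at axis (mm) 0.7922329611172596 0.0023533468515221597
top slope deg [29.3017  0.6034] height above expected top at axis (mm) 0.8994202971459104 0.002454393029985072
299 248 [146 185 239] ;300 248 [ 72 195 255] ;301 248 [ 67 210 255] ;302 248 [ 93 190 255] ;303 248 [ 82 164 255] ;304 248 [ 83 160 255] ;305 248 [ 69 131 242] ;306 248 [ 55 107 202] ;307 248 [ 57 101 176] ;308 248 [ 49 103 162] ;309 248 [ 49 107 162] ;310 248 [ 47 100 161] ;311 248 [ 55  95 163] ;312 248 [ 53  91 159] ;313 248 [ 53  91 162] ;314 248 [ 57  95 163] ;315 248 [ 51  90 158] ;316 248 [ 56  96 172] ;317 248 [ 31  91 193] ;299 249 [163 197 243] ;300 249 [ 71 202 255] ;303 249 [107 213 255] ;304 249 [115 213 255] ;305 249 [102 195 255] ;Exception ignored on flushing sys.stdout:
BrokenPipeError: [Errno 32] Broken pipe
```

The top foil slopes about 29° and sits within 1 mm of the expected 54 mm height, so the three discs are flat. The arm is clear, and I hand in.

```bash
python3 -c "
from workcell import robot
print(robot.finish_job())"
```

```text
the job is handed in; nothing more can be done
None
```

I stacked three discs flat in the tube, stopping there because I estimated the clip's mark at 40–48 mm, and handed the job in at about 25 s of the 72 s; the hand-in gave no verdict, and I did not re-measure the clip, jar, mug or packets afterwards.

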